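Pin the sliding fence of a tile-laying jig

TASK

Take the steel locating pin out of its wooden rack block and put it through the hole in the sliding aluminium fence of the tile-laying jig. Keeping the pin tip lightly pressed on the rail below, push the fence along with it, away from its parked end and towards the laid tiles, until you feel the tip drop into the index hole hidden in the rail under the fence plate. Without ever pressing hard, push the pin home until its head sits flush on the fence, let go of it, and leave the other things on the bench where they are.

Things in the scene. Friction and masses are not known exactly. Their poses are not given: they have to be found in the camera images.
- jig: Tile-laying jig fixed to the bench: a red-brown tray 250 x 320 x 12 mm (x, y, z of its frame), origin at the centre of its underside, turned by some yaw. A dark steel channel with the rail runs along its robot-side (-x) edge; three white stone pencil tiles lie at its +y side. Nothing on it but the pin stands higher than 57 mm above the bench.
- channel (a point): The channel's -y end, at rail-top height, 43 mm above the bench; jig axes. The flat steel rail in it (37 mm wide) does not move. It has one index hole of 14 mm bore on the line the fence's hole travels, always hidden under the fence plate. Its place is set anew each time: fence hole and index hole line up at some fence joint value from 0.029 to 0.066.
- fence (a joint): How far the fence has slid along the jig's +y axis (m): 0 = parked end, 0.075 = end stop. It starts between 0 and 0.012, resists with about 3 N of friction and stays where it is left.
- fence_hole (a point): Centre of the hole's mouth on the upper face of the fence's aluminium plate, 54 mm above the bench; moves with the fence; jig axes. Bore 14 mm. Plate 58 x 150 mm (x, y), 10 mm thick, underside 1 mm above the rail; the hole is 60 mm from its -y end; a 22 mm wide arm crosses the tray from its +y end. Screw heads stand 3 mm above the plate.
- pin: Steel locating pin, about 120 g, upright in the rack. Origin at the tip, z axis up to the head. Over 50 N on the jig would mar it. Shank 12 mm diameter, 38 mm long, its last 3 mm coned to 7 mm at the tip; round head 20 mm diameter, 38 to 72 mm from the tip, shoulder on the rack. On the bare rail the tip is 11 mm below the fence plate's upper face; fully home 38 mm.
- rack: Fixed wooden block 70 x 70 x 46 mm with one central upright hole of 15 mm bore, 42 mm deep, in which the pin stands; origin at the centre of its underside. It stands left or right of the jig.
- glue_jar: Grey plastic jar with white lid, 64 mm diameter, 85 mm tall, origin at the centre of its underside; on the other side of the jig from the rack. Leave alone.
- trowel: Spatula-like trowel with a wooden handle lying on the bench, far right. Leave alone.
- tile_stack: Stack of white stone tiles, 100 x 82 x 30 mm, far left on the bench. Leave alone.

How it is judged:
By the outcome, as a careful person would: the job done as asked, in the order asked, and still so for the second after the job is handed in, with the robot touching nothing.
It also fails if it takes over 72 s, if anything falls off the work surface, if the arm or the gripper's body presses on something with over 40 N, if the wrist force passes 120 N, or if a joint passes its speed limit or range.

ROBOT

A 7-joint arm with a two-finger parallel gripper is mounted at the origin on the work surface. World frame = base frame: x ahead of the robot, y to its left, z up, the work surface at z = 0. Lengths are in m, angles in rad, forces in N, time in s.
With the tool pointing down it reaches from about 0.425 to 0.875 m from the base axis. Payload 4.7 kg.
Tool frame: the origin (TCP) lies midway between the tips of the shut fingers; the grasp point (between the pads) lies 19 mm behind it (env.grasp_offset is the z of the grasp point in the tool frame, in m); z points along the fingers, y is the line along which they close (so a half turn about z gives the same grasp; the last joint's range is limited). The gripper opens to 87 mm and grips with 3 to 60 N. Pads are 19 mm wide; open, the fingers measure 117 mm over their backs; the gripper's body (75 mm by 190 mm) begins 51 mm behind the grasp point.
Start: joints at [1.314, 0.321, -0.07, 1.45, 0.023, 1.371, -0.057], TCP at [0.174, -0.626, 0.223] pointing down, gripper open.
Joint ranges: [-2.86, 2.86], [-0.3, 2.09], [-1.38, 1.24], [0.06, 2.45], [-1.56, 4.7], [0.09, 2.05], [-2.69, 2.69]. Speed limits (rad/s): [2.57, 2.57, 3.14, 3.14, 3.14, 3.14, 3.14].

INTERFACE

Orientations are given as a 3x3 rotation matrix whose columns are the frame's x, y, z axes.
In Python, from plant import sensors, read_camera, ticket, env gives the robot as it stands. The module is installed in compiled form; this text tells all that it offers.
- The arm moves only by the tool hand_motion, called after ">>>" as name(argument=value, ...), one argument or row to a line, values as JSON. Schema: {"type":"object","properties":{"moves":{"type":"array","items":{"type":"object","properties":{"aperture":{"type":"number"},"sx":{"type":"number"},"sy":{"type":"number"},"sz":{"type":"number"},"turn":{"type":"number"}},"additionalProperties":false,"required":["aperture"]},"minItems":1,"maxItems":8},"clamp_n":{"type":"number"},"only":{"type":"string"},"quiet":{"type":"boolean"},"lines":{"type":"string"}},"required":["moves"],"additionalProperties":false}. moves is a list of rows, 1 to 8 of them, each an object with the fields aperture (the finger opening in m), sx, sy, sz (the shift in parts of the range, where 1.0 means 100 cm), turn (a turn about the tool's z in a scale on which 1.0 is 4 rad); a field left out counts as zero (the opening has to be given); each row is the pose to reach, as a shift and turn from the pose commanded when the call began, along the tool's axes at that moment; what a row does not reach only later rows make up. A row lasts 1/8 s, in which the tool goes at most 0.0625 m and 0.188 rad, less where a joint would pass 70% of its speed; a pose out of reach is approached as far as the arm can. The fingers move at their own pace and stop on an object; clamp_n is the grip in N (left out, the last holds). Time passes only in rows, so rows that do not move let the fingers close. The tool returns the time, the measured TCP pose, the force, the opening and the grip force at its end. only (a regular expression) keeps the lines of the reply that match it, lines (a string "A,B") keeps lines A to B, and quiet returns only ok. Shift and turn numbers lie between -1 and 1, and a call with a number outside is refused. Input that does not fit is refused with a message, and nothing moves.
- sensors.get_obs(): the state, without advancing time (a new reading comes with each control period).
- read_camera(name): name is "scene" or "side" or "wrist"; returns a dict with "frame" (480x640x3 uint8, red, green, blue), "fx", "fy", "cx", "cy" (pixels), "pose" (4x4, takes a point from camera to world coordinates). Camera axes: x right, y up, looking along -z (the intrinsics and any distortion apply to the point x, -y, -z); pixel columns grow to the right and rows downward; lengths in m; the calibration is good to about 2 mm. A picture is of the moment at which its call begins. There is no depth.
- ticket.close_job(): hands the job in; it is judged then, once.
The state is a dict: "time_s": time; "q": joint angles; "joint_velocities": joint speeds; "joint_torque": joint torques, N m; "ee_pos": TCP position; "ee_rot": TCP orientation; "wrist_force": force on the tool from outside, world axes, zero at the start; "moment": the same for the moment, N m; "finger_gap": finger opening in m; "grasp_force": force on a finger pad.
Only numpy, scipy, OpenCV 4.12 (cv2) and the standard library are available. Lean on these libraries where they do the work, as an engineer would, in place of code of your own. Each camera call takes 0.05 s, during which the arm holds its last target. There are 200 camera calls.

## Working session

There is one attempt and no reset: what is moved stays moved. The work goes in short steps, Python scripts to look and compute and a tool call to move; the robot and the scene stay as the last step left them, time stands still between calls to the robot, and variables do not carry over. Pictures are saved under pics/ and viewed, at most 10 in all, crops included, and the job is handed in when it is done.

```bash
mkdir -p pics; python3 - <<'E'
from plant import sensors, read_camera, env
import cv2, numpy as np
np.set_printoptions(precision=4,suppress=True)
for n in ("scene","side"):
    c=read_camera(n); cv2.imwrite(f"pics/{n}0.png",c["frame"][:,:,::-1])
    print(n,{k:v for k,v in c.items() if k!="frame"})
    np.savez(f"{n}0.npz",**c)
o=sensors.get_obs(); print(o["ee_pos"],o["ee_rot"],o["wrist_force"],o["finger_gap"],env.grasp_offset,o["time_s"])
E
```

```text
scene {'fx': 504.9192597724864, 'fy': 504.9192597724864, 'cx': 321.158996062452, 'cy': 237.96596960216146, 'pose': array([[ 0.0531, -0.7774,  0.6268,  1.3774],
       [ 0.9986,  0.0421, -0.0324, -0.0305],
       [-0.0012,  0.6276,  0.7785,  1.0915],
       [ 0.    ,  0.    ,  0.    ,  1.    ]])}
side {'fx': 542.3811922662135, 'fy': 542.3811922662135, 'cx': 316.04341324592633, 'cy': 235.2161909497559, 'pose': array([[ 0.9888,  0.0755, -0.1289,  0.4194],
       [-0.1491,  0.5535, -0.8194, -0.9618],
       [ 0.0095,  0.8294,  0.5586,  0.7313],
       [ 0.    ,  0.    ,  0.    ,  1.    ]])}
[ 0.1737 -0.6258  0.2216] [[ 0.9635  0.2675 -0.0006]
 [ 0.2675 -0.9635  0.0016]
 [-0.0001 -0.0017 -1.    ]] [ 0.1697 -0.0879  0.0431] 0.086644602707096 -0.0187 0.1
```

View pics/scene0.png

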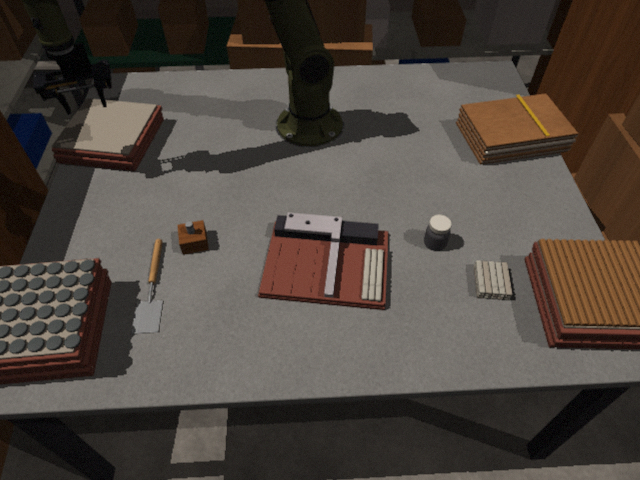

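View pics/side0.png

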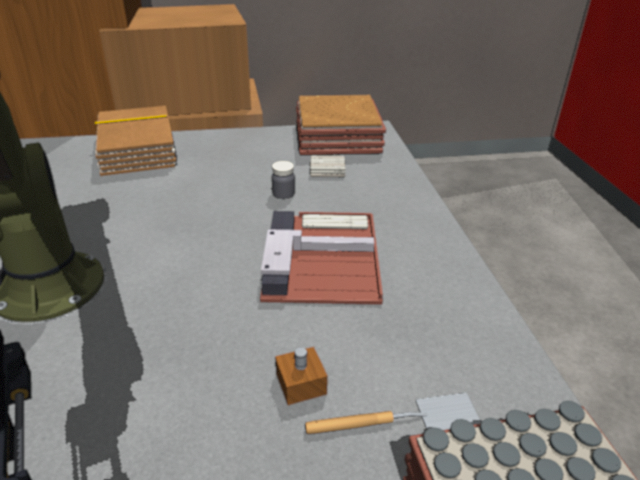

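Scene: the rack with the pin is at about (192,237), the fence hole near (308,222), and the jar at (438,232). Side: the pin is at (300,357) and the hole near (278,254). I'll zoom in.

```bash
python3 - <<'E'
import cv2, numpy as np
s=np.load("scene0.npz")["frame"][:,:,::-1]; d=np.load("side0.npz")["frame"][:,:,::-1]
r=lambda im,x,y,w,h,f: cv2.resize(im[y:y+h,x:x+w],None,fx=f,fy=f,interpolation=cv2.INTER_CUBIC)
a=r(s,255,200,140,110,4); b=r(s,170,212,50,50,4)
c=r(d,255,205,135,100,4); e=r(d,270,340,62,62,4)
out=np.zeros((600,800,3),np.uint8)
# scene jig cropped x4 -> 560x440 ; trimmed
top=r(s,260,205,130,105,3); out[:315,:390]=top
out[:250,400:650]=r(s,170,212,50,50,5)
out[320:600,:400]=r(d,255,208,133,93,3)[:280,:400] if False else cv2.resize(d[208:301,257:390],(400,280),interpolation=cv2.INTER_CUBIC)
out[320:568,400:648]=e
cv2.imwrite("pics/crop0.png",out)
E
```

```text
(no output)
```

View pics/crop0.png

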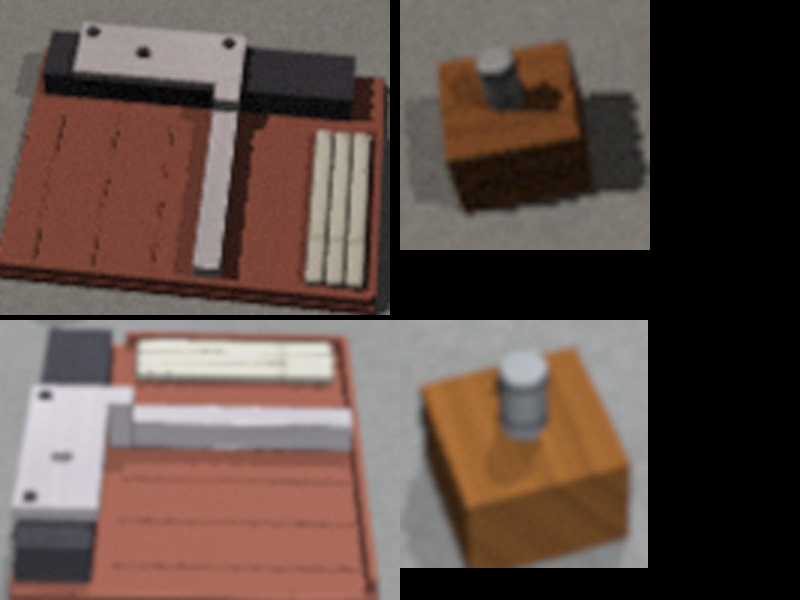

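```bash
cat > h.py <<'E'
import numpy as np
np.set_printoptions(precision=4,suppress=True)
def ray(c,u,v):
    P=c["pose"]; d=np.array([(u-c["cx"])/c["fx"],-(v-c["cy"])/c["fy"],-1.]); return P[:3,3],P[:3,:3]@d
def plane(c,u,v,z):
    o,d=ray(c,u,v); return o+d*(z-o[2])/d[2]
def proj(c,X):
    P=c["pose"]; p=P[:3,:3].T@(np.asarray(X)-P[:3,3]); return c["cx"]-c["fx"]*p[0]/p[2], c["cy"]+c["fy"]*p[1]/p[2]
def tri(rs):
    A=0;b=0
    for o,d in rs:
        d=d/np.linalg.norm(d);M=np.eye(3)-np.outer(d,d);A=A+M;b=b+M@o
    return np.linalg.solve(A,b)
E
python3 - <<'E'
from h import *
S=np.load("scene0.npz");D=np.load("side0.npz")
s=lambda x,y:(260+x/3,205+y/3); d=lambda x,y:(257+x/3.008,208+(y-320)/3.011)
for n,a,b,z in [("hole",s(143,52),d(61,457),.054),("pin",(189.4,223.6),(300.75,351.75),.08),
 ("plate-y-x",s(82,24),d(12,510),.054),("plate+y-x",s(245,37),d(35,386),.054),("p-y+x",s(75,73),d(97,518),.054),
 ("screw-",s(92,31),d(29,496),.057),("screw+",s(229,43),d(45,395),.057)]:
    print(n,plane(S,*a,z)[:2],plane(D,*b,z)[:2],tri([ray(S,*a),ray(D,*b)]))
a,b=[plane(D,*d(x,y),.054)[:2] for x,y in [(97,518),(105,388)]];v=b-a;print(np.degrees(np.arctan2(-v[0],v[1])),np.linalg.norm(v))
for a,b in [((75,73),(242,87)),((92,31),(229,43)),((82,24),(245,37))]:
  v=plane(S,*s(*b),.054)-plane(S,*s(*a),.054);print("yaw",np.degrees(np.arctan2(-v[0],v[1])))
for a,b in [((12,510),(35,386)),((29,496),(45,395))]:
  v=plane(D,*d(*b),.054)-plane(D,*d(*a),.054);print("yaw",np.degrees(np.arctan2(-v[0],v[1])))
for a,b in [((0,275),(372,308))]:
  v=plane(S,*s(*b),.012)-plane(S,*s(*a),.012);print("tray yaw",np.degrees(np.arctan2(-v[0],v[1])),np.linalg.norm(v))
E
```

```text
hole [ 0.4859 -0.0209] [ 0.4837 -0.026 ] [ 0.4837 -0.0211  0.0508]
pin [ 0.4958 -0.3324] [ 0.4944 -0.3391] [ 0.4939 -0.3341  0.0762]
plate-y-x [ 0.4491 -0.0755] [ 0.4454 -0.0823] [ 0.4454 -0.0758  0.0494]
plate+y-x [0.473  0.0724] [0.4725 0.0675] [0.4721 0.0722 0.0518]
p-y+x [ 0.5073 -0.0824] [ 0.5013 -0.0988] [ 0.5013 -0.0838  0.0441]
screw- [ 0.4608 -0.0663] [ 0.4578 -0.0722] [ 0.4577 -0.0666  0.0531]
screw+ [0.482  0.0571] [0.4787 0.0498] [0.4788 0.0572 0.0525]
-8.405708085772112 0.15818137640756266
yaw -9.298463975118707
yaw -9.72932377798447
yaw -9.164399633172687
yaw -10.272511533054946
yaw -9.752346851909534
tray yaw -8.985212478502826 0.31052751676984036
```

Careful with the scale: turns go in shares of 4 rad. That gives: 0.436 rad / 4 = 0.109.

>>> hand_motion(
  moves=[
    {"aperture": 0.05, "sx": 0.387, "sy": -0.194, "sz": 0.02, "turn": 0.109},
    {"aperture": 0.05, "sx": 0.387, "sy": -0.194, "sz": 0.02, "turn": 0.109},
    {"aperture": 0.05, "sx": 0.387, "sy": -0.194, "sz": 0.02, "turn": 0.109},
    {"aperture": 0.05, "sx": 0.387, "sy": -0.194, "sz": 0.02, "turn": 0.109},
    {"aperture": 0.05, "sx": 0.387, "sy": -0.194, "sz": 0.02, "turn": 0.109},
    {"aperture": 0.05, "sx": 0.387, "sy": -0.194, "sz": 0.02, "turn": 0.109},
    {"aperture": 0.05, "sx": 0.387, "sy": -0.194, "sz": 0.02, "turn": 0.109},
    {"aperture": 0.05, "sx": 0.387, "sy": -0.194, "sz": 0.02, "turn": 0.109},
  ],
  clamp_n=25,
)

```text
time_s: 1.1
ee_pos: [0.4992, -0.3292, 0.2018]
ee_rot: [[0.988, -0.153, 0.001], [-0.153, -0.988, 0.004], [0.001, -0.004, -1.0]]
wrist_force: [-0.2, -0.6, 0.3]
finger_gap: 0.0498
grasp_force: 0.0
```

>>> hand_motion(
  moves=[
    {"aperture": 0.05},
    {"aperture": 0.05},
  ],
)

```text
time_s: 1.35
ee_pos: [0.4934, -0.3376, 0.2023]
ee_rot: [[0.986, -0.168, -0.001], [-0.168, -0.986, -0.001], [-0.001, 0.001, -1.0]]
wrist_force: [-0.3, 0.8, -0.7]
finger_gap: 0.0499
grasp_force: 0.0
```

```bash
python3 - <<'E'
from plant import sensors, read_camera
import cv2
from h import *
c=read_camera("wrist"); cv2.imwrite("pics/w1.png",c["frame"][:,:,::-1]); np.savez("w1.npz",**c)
o=sensors.get_obs(); print(o["time_s"],o["ee_pos"],o["ee_rot"],c["pose"],c["fx"],c["cx"],c["cy"],o["wrist_force"])
print(proj(c,[.494,-.335,.08]))
E
```

```text
1.4 [ 0.4935 -0.3376  0.2025] [[ 0.9859 -0.1676 -0.0006]
 [-0.1676 -0.9859 -0.0005]
 [-0.0005  0.0006 -1.    ]] [[-0.1679  0.9534  0.2508  0.5612]
 [-0.9858 -0.1627 -0.0417 -0.349 ]
 [ 0.0011 -0.2542  0.9671  0.3643]
 [ 0.      0.      0.      1.    ]] 397.7565755529217 324.4723238821952 245.93210246846 [-0.5274  0.0379 -0.4066]
(np.float64(320.6213864315663), np.float64(237.9095509533902))
```

View pics/w1.png

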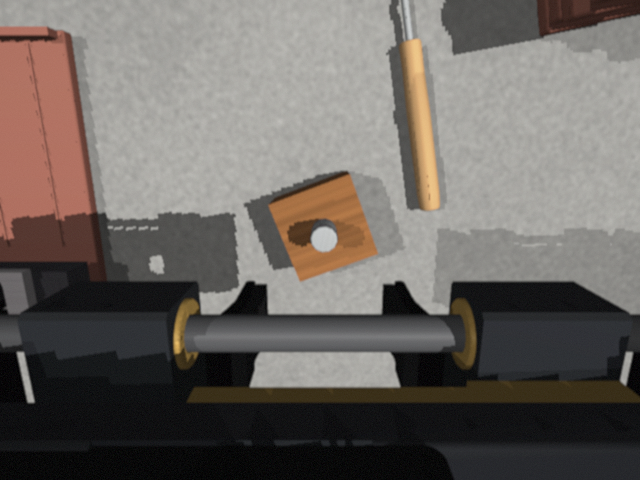

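The pin head is at (323.5,238.5), which puts the pin at about (0.4935,-0.337), already under the TCP. I'll descend and grip.

>>> hand_motion(
  moves=[
    {"aperture": 0.05, "sz": 0.05},
    {"aperture": 0.05, "sz": 0.1},
    {"aperture": 0.05, "sz": 0.135},
    {"aperture": 0.05, "sz": 0.151},
    {"aperture": 0.05, "sz": 0.151},
    {"aperture": 0.015, "sz": 0.151},
    {"aperture": 0.015, "sz": 0.151},
    {"aperture": 0.015, "sz": 0.151},
  ],
  clamp_n=25,
)

```text
time_s: 2.4
ee_pos: [0.4954, -0.3363, 0.0526]
ee_rot: [[0.986, -0.164, 0.001], [-0.164, -0.986, -0.001], [0.002, 0.001, -1.0]]
wrist_force: [-0.3, 0.1, 0.4]
finger_gap: 0.0279
grasp_force: 0.0
```

>>> hand_motion(
  moves=[
    {"aperture": 0.015},
    {"aperture": 0.015},
    {"aperture": 0.015},
  ],
)

```text
time_s: 2.78
ee_pos: [0.4951, -0.3364, 0.0522]
ee_rot: [[0.986, -0.165, 0.001], [-0.165, -0.986, -0.001], [0.001, 0.001, -1.0]]
wrist_force: [-0.9, -1.0, 3.3]
finger_gap: 0.0192
grasp_force: 25.0
```

>>> hand_motion(
  moves=[
    {"aperture": 0.015, "sz": -0.02},
    {"aperture": 0.015, "sz": -0.05},
    {"aperture": 0.015, "sz": -0.1},
    {"aperture": 0.015, "sz": -0.1},
  ],
  clamp_n=30,
)

```text
time_s: 3.28
ee_pos: [0.4976, -0.3368, 0.1572]
ee_rot: [[0.986, -0.164, 0.007], [-0.164, -0.986, -0.004], [0.008, 0.003, -1.0]]
wrist_force: [0.3, -0.9, -0.7]
finger_gap: 0.0192
grasp_force: 30.0
```

>>> hand_motion(
  moves=[
    {"aperture": 0.015, "sx": -0.033, "sy": -0.05},
    {"aperture": 0.015, "sx": -0.063, "sy": -0.11},
    {"aperture": 0.015, "sx": -0.08, "sy": -0.17},
    {"aperture": 0.015, "sx": -0.083, "sy": -0.23},
    {"aperture": 0.015, "sx": -0.083, "sy": -0.28},
    {"aperture": 0.015, "sx": -0.083, "sy": -0.29},
    {"aperture": 0.015, "sx": -0.083, "sy": -0.29},
    {"aperture": 0.015, "sx": -0.083, "sy": -0.29},
  ],
)

```text
time_s: 4.28
ee_pos: [0.4602, -0.0379, 0.1512]
ee_rot: [[0.986, -0.167, -0.001], [-0.167, -0.986, -0.0], [-0.001, 0.001, -1.0]]
wrist_force: [-0.1, -0.5, -0.3]
finger_gap: 0.0193
grasp_force: 30.0
```

```bash
python3 - <<'E'
from plant import sensors, read_camera
import cv2
from h import *
for n in ("wrist","side","scene"):
    c=read_camera(n); cv2.imwrite(f"pics/{n}2.png",c["frame"][:,:,::-1]); np.savez(f"{n}2.npz",**c)
    print(n, proj(c,[.4845,-.021,.054]), proj(c,sensors.get_obs()["ee_pos"]-[0,0,.044]))
o=sensors.get_obs(); print(o["time_s"],o["ee_pos"],o["wrist_force"],o["finger_gap"])
E
```

```text
wrist (np.float64(292.86768111393746), np.float64(215.93364017331706)) (np.float64(324.4202122036791), np.float64(271.78241952260703))
side (np.float64(277.45213633543784), np.float64(252.11458949635028)) (np.float64(265.63837368999594), np.float64(236.6800850423718))
scene (np.float64(307.60220406330416), np.float64(221.94354597908432)) (np.float64(300.5732597591147), np.float64(202.22300597006452))
4.425 [ 0.4604 -0.0376  0.1513] [ 0.0057 -0.1076 -0.7129] 0.01899685201311545
```

View pics/wrist2.png

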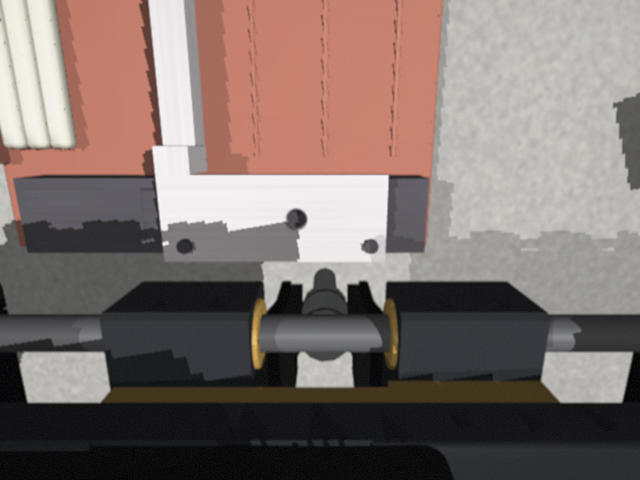

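The wrist view shows the hole mouth at (296.5,218.5), the pin tip at (324,272), and the plate square to the image, so the yaw matches.

```bash
python3 - <<'E'
from h import *
import cv2
c=np.load("wrist2.npz"); 
g=cv2.cvtColor(c["frame"],cv2.COLOR_RGB2GRAY); w=g[203:235,280:314]; print(w.min())
m=(w<110).astype(np.uint8); n,l,st,ce=cv2.connectedComponentsWithStats(m); print(st,ce+[280,203])
p=(296.5,218.5); h=plane(c,*p,.054); print(h)
R=np.array([[.986,-.167],[-.167,-.986]]); tcp=np.array([.4604,-.0376]); print("tool d",R.T@(h[:2]-tcp))
for e in [(175,160,388),(262,165,388)]:
    a=plane(c,e[1],e[0],.054);b=plane(c,e[2],e[0],.054);v=a-b;print(np.degrees(np.arctan2(-v[0],v[1])),np.linalg.norm(v))
t=g[262:300,300:350]; 
E
```

```text
26
[[  0   0  34  32 764]
 [  5   7  21  21 324]] [[296.9476 218.0026]
 [295.4444 219.6728]]
[ 0.4824 -0.023   0.054 ]
tool d [ 0.0193 -0.018 ]
-9.646437399800373 0.14671567651714784
-9.658337320386295 0.1518414239997824
```

>>> hand_motion(
  moves=[
    {"aperture": 0.015, "sx": 0.0195, "sy": -0.018},
    {"aperture": 0.015, "sx": 0.0195, "sy": -0.018, "sz": 0.02},
    {"aperture": 0.015, "sx": 0.0195, "sy": -0.018, "sz": 0.038},
    {"aperture": 0.015, "sx": 0.0195, "sy": -0.018, "sz": 0.038},
    {"aperture": 0.015, "sx": 0.0195, "sy": -0.018, "sz": 0.038},
  ],
)

```text
time_s: 5.05
ee_pos: [0.483, -0.022, 0.1138]
ee_rot: [[0.986, -0.165, 0.0], [-0.165, -0.986, -0.0], [0.0, 0.0, -1.0]]
wrist_force: [-0.5, -0.4, -0.2]
finger_gap: 0.0194
grasp_force: 30.0
```

```bash
python3 - <<'E'
from plant import sensors, read_camera
import cv2
from h import *
r=[]
for n,u,v in (("wrist",325,240),("side",275,245),("scene",308,215)):
    c=read_camera(n); np.savez(f"{n}3.npz",**c); im=c["frame"][:,:,::-1]
    k=30 if n!="wrist" else 60
    r.append(cv2.resize(im[v-k:v+k,u-k:u+k],(266,266),interpolation=cv2.INTER_CUBIC))
    t=sensors.get_obs()["ee_pos"]-[0,0,.0442]; print(n,proj(c,t))
cv2.imwrite("pics/c3.png",np.hstack(r))
o=sensors.get_obs(); print(o["time_s"],o["ee_pos"],o["wrist_force"])
E
```

```text
wrist (np.float64(324.22651473018476), np.float64(271.58149004747673))
side (np.float64(276.72413879505984), np.float64(246.2433713634164))
scene (np.float64(307.1407890023791), np.float64(217.73157824349317))
5.2 [ 0.4834 -0.0218  0.1143] [ 0.4285 -0.9411 -0.9765]
```

View pics/c3.png

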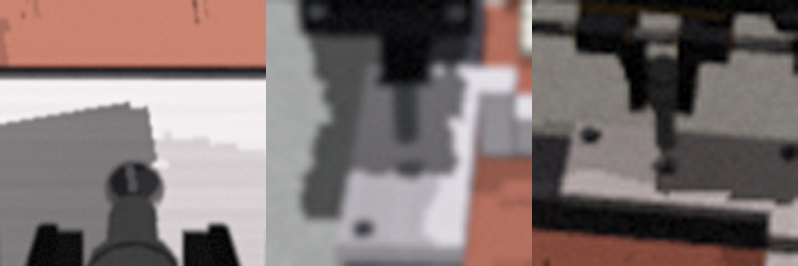

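The wrist crop puts the hole at about (326,263) with the pin tip just below it at (324.5,268). The side and scene crops show the tip right over the hole. Next I'll work out the offset.

```bash
python3 - <<'E'
from h import *
R=np.array([[.986,-.167],[-.167,-.986]]); t=np.array([.4834,-.0218])
for n,u in (("wrist",(325.9,263)),("side",(277.5,252.7)),("scene",(308.2,221.8))):
    c=np.load(n+"3.npz"); print(n,proj(c,[*t,.054]),plane(c,*u,.054)[:2],R.T@(plane(c,*u,.054)[:2]-t))
E
```

```text
wrist (np.float64(323.94410149827337), np.float64(262.7749172267991)) [ 0.4831 -0.0229] [-0.0001  0.0011]
side (np.float64(276.9714838839538), np.float64(252.37278047677165)) [ 0.4844 -0.0231] [0.0012 0.0012]
scene (np.float64(307.29245194114054), np.float64(221.64819834547788)) [ 0.4841 -0.0194] [ 0.0003 -0.0025]
```

>>> hand_motion(
  moves=[
    {"aperture": 0.015, "sy": 0.0006, "sz": 0.006},
    {"aperture": 0.015, "sy": 0.0006, "sz": 0.012},
    {"aperture": 0.015, "sy": 0.0006, "sz": 0.016},
    {"aperture": 0.015, "sy": 0.0006, "sz": 0.02},
    {"aperture": 0.015, "sy": 0.0006, "sz": 0.02},
    {"aperture": 0.015, "sy": 0.0006, "sz": 0.02},
  ],
)

```text
time_s: 5.95
ee_pos: [0.483, -0.0223, 0.0936]
ee_rot: [[0.986, -0.164, 0.0], [-0.164, -0.986, -0.0], [0.0, 0.0, -1.0]]
wrist_force: [-0.0, 0.6, -1.9]
finger_gap: 0.0194
grasp_force: 30.0
```

>>> hand_motion(
  moves=[
    {"aperture": 0.015, "sz": 0.003},
    {"aperture": 0.015, "sz": 0.005},
    {"aperture": 0.015, "sz": 0.006},
    {"aperture": 0.015, "sz": 0.006},
  ],
)

```text
time_s: 6.45
ee_pos: [0.483, -0.0223, 0.0876]
ee_rot: [[0.986, -0.164, 0.0], [-0.164, -0.986, -0.0], [0.0, 0.0, -1.0]]
wrist_force: [0.8, -1.4, -0.9]
finger_gap: 0.0194
grasp_force: 30.0
```

>>> hand_motion(
  moves=[
    {"aperture": 0.015, "sz": 0.001},
    {"aperture": 0.015, "sz": 0.001},
  ],
)

```text
time_s: 6.7
ee_pos: [0.4832, -0.0223, 0.0871]
ee_rot: [[0.986, -0.164, 0.001], [-0.164, -0.986, -0.0], [0.001, 0.0, -1.0]]
wrist_force: [0.7, -1.1, 3.2]
finger_gap: 0.0191
grasp_force: 30.0
```

>>> hand_motion(
  moves=[
    {"aperture": 0.015, "sz": 0.0008},
    {"aperture": 0.015, "sz": 0.0008},
  ],
)

```text
time_s: 6.95
ee_pos: [0.4835, -0.0223, 0.0869]
ee_rot: [[0.986, -0.164, 0.001], [-0.164, -0.986, -0.001], [0.002, 0.0, -1.0]]
wrist_force: [-0.0, 1.2, 8.8]
finger_gap: 0.0192
grasp_force: 30.0
```

>>> hand_motion(
  moves=[
    {"aperture": 0.015, "sy": -0.002},
    {"aperture": 0.015, "sy": -0.004},
    {"aperture": 0.015, "sy": -0.006},
    {"aperture": 0.015, "sy": -0.008},
  ],
)

```text
time_s: 7.45
ee_pos: [0.4842, -0.0195, 0.0869]
ee_rot: [[0.986, -0.166, -0.0], [-0.166, -0.986, -0.008], [0.001, 0.008, -1.0]]
wrist_force: [-2.6, -9.3, 10.8]
finger_gap: 0.0194
grasp_force: 30.4
```

>>> hand_motion(
  moves=[
    {"aperture": 0.015},
    {"aperture": 0.015},
    {"aperture": 0.015},
  ],
)

```text
time_s: 7.82
ee_pos: [0.4842, -0.0193, 0.0869]
ee_rot: [[0.986, -0.166, 0.0], [-0.166, -0.986, -0.007], [0.001, 0.007, -1.0]]
wrist_force: [-1.7, -8.5, 9.4]
finger_gap: 0.0193
grasp_force: 30.3
```

>>> hand_motion(
  moves=[
    {"aperture": 0.015, "sy": -0.001},
    {"aperture": 0.015, "sy": -0.002},
    {"aperture": 0.015, "sy": -0.003},
    {"aperture": 0.015, "sy": -0.004},
    {"aperture": 0.015, "sy": -0.004},
    {"aperture": 0.015, "sy": -0.004},
  ],
)

```text
time_s: 8.57
ee_pos: [0.4849, -0.0155, 0.0869]
ee_rot: [[0.986, -0.166, 0.0], [-0.166, -0.986, -0.007], [0.001, 0.007, -1.0]]
wrist_force: [-1.1, -10.4, 8.3]
finger_gap: 0.0191
grasp_force: 30.4
```

>>> hand_motion(
  moves=[
    {"aperture": 0.015, "sy": -0.001},
    {"aperture": 0.015, "sy": -0.002},
    {"aperture": 0.015, "sy": -0.003},
    {"aperture": 0.015, "sy": -0.004},
    {"aperture": 0.015, "sy": -0.005},
    {"aperture": 0.015, "sy": -0.006},
    {"aperture": 0.015, "sy": -0.007},
    {"aperture": 0.015, "sy": -0.008},
  ],
)

```text
time_s: 9.57
ee_pos: [0.4862, -0.008, 0.0869]
ee_rot: [[0.986, -0.167, -0.0], [-0.167, -0.986, -0.008], [0.001, 0.008, -1.0]]
wrist_force: [-1.9, -10.6, 9.8]
finger_gap: 0.0193
grasp_force: 30.4
```

>>> hand_motion(
  moves=[
    {"aperture": 0.015, "sy": -0.001},
    {"aperture": 0.015, "sy": -0.002},
    {"aperture": 0.015, "sy": -0.003},
    {"aperture": 0.015, "sy": -0.004},
    {"aperture": 0.015, "sy": -0.005},
    {"aperture": 0.015, "sy": -0.006},
  ],
)

```text
time_s: 10.32
ee_pos: [0.4873, -0.001, 0.0868]
ee_rot: [[0.986, -0.166, 0.0], [-0.166, -0.986, -0.006], [0.001, 0.006, -1.0]]
wrist_force: [0.3, -7.8, 7.8]
finger_gap: 0.0191
grasp_force: 30.2
```

>>> hand_motion(
  moves=[
    {"aperture": 0.015, "sy": -0.001},
    {"aperture": 0.015, "sy": -0.002},
    {"aperture": 0.015, "sy": -0.003},
    {"aperture": 0.015, "sy": -0.004},
    {"aperture": 0.015, "sy": -0.005},
  ],
)

```text
time_s: 10.95
ee_pos: [0.4881, 0.0073, 0.0858]
ee_rot: [[0.986, -0.164, 0.0], [-0.164, -0.986, -0.002], [0.001, 0.002, -1.0]]
wrist_force: [1.3, -6.4, 2.9]
finger_gap: 0.0193
grasp_force: 30.1
```

>>> hand_motion(
  moves=[
    {"aperture": 0.015, "sz": 0.001},
    {"aperture": 0.015, "sz": 0.001},
    {"aperture": 0.015, "sz": 0.001},
  ],
)

```text
time_s: 11.32
ee_pos: [0.4883, 0.0072, 0.0853]
ee_rot: [[0.986, -0.165, 0.001], [-0.165, -0.986, -0.002], [0.001, 0.002, -1.0]]
wrist_force: [1.5, -5.7, 5.9]
finger_gap: 0.0194
grasp_force: 30.1
```

>>> hand_motion(
  moves=[
    {"aperture": 0.015, "sy": -0.0015},
    {"aperture": 0.015, "sy": -0.0015},
    {"aperture": 0.015, "sy": -0.0015},
  ],
)

```text
time_s: 11.7
ee_pos: [0.4884, 0.0076, 0.0853]
ee_rot: [[0.986, -0.165, 0.0], [-0.165, -0.986, -0.003], [0.001, 0.003, -1.0]]
wrist_force: [1.8, -7.2, 6.5]
finger_gap: 0.0193
grasp_force: 30.2
```

>>> hand_motion(
  moves=[
    {"aperture": 0.015, "sx": 0.0008, "sy": -0.0015},
    {"aperture": 0.015, "sx": 0.0008, "sy": -0.0015},
    {"aperture": 0.015, "sx": 0.0008, "sy": -0.0015},
  ],
)

```text
time_s: 12.08
ee_pos: [0.4888, 0.0079, 0.0853]
ee_rot: [[0.986, -0.165, -0.001], [-0.165, -0.986, -0.005], [-0.0, 0.005, -1.0]]
wrist_force: [-0.8, -9.5, 8.1]
finger_gap: 0.0196
grasp_force: 30.3
```

>>> hand_motion(
  moves=[
    {"aperture": 0.015, "sy": 0.002},
    {"aperture": 0.015, "sy": 0.004},
    {"aperture": 0.015, "sy": 0.004},
    {"aperture": 0.015, "sy": 0.004},
  ],
)

```text
time_s: 12.58
ee_pos: [0.4885, 0.007, 0.0852]
ee_rot: [[0.986, -0.164, -0.0], [-0.164, -0.986, -0.001], [0.0, 0.001, -1.0]]
wrist_force: [1.0, -4.6, 6.0]
finger_gap: 0.0191
grasp_force: 30.0
```

>>> hand_motion(
  moves=[
    {"aperture": 0.015, "sy": 0.0015},
    {"aperture": 0.015, "sy": 0.003},
    {"aperture": 0.015, "sy": 0.003},
    {"aperture": 0.015, "sy": 0.003},
  ],
)

```text
time_s: 13.08
ee_pos: [0.4879, 0.0053, 0.0846]
ee_rot: [[0.986, -0.164, -0.0], [-0.164, -0.986, 0.001], [-0.0, -0.001, -1.0]]
wrist_force: [2.2, 1.4, 2.7]
finger_gap: 0.0189
grasp_force: 30.0
```

>>> hand_motion(
  moves=[
    {"aperture": 0.015, "sx": 0.0005, "sy": -0.0003, "sz": 0.001},
    {"aperture": 0.015, "sx": 0.0005, "sy": -0.0003, "sz": 0.001},
    {"aperture": 0.015, "sx": 0.0005, "sy": -0.0003, "sz": 0.001},
  ],
)

```text
time_s: 13.45
ee_pos: [0.4883, 0.0047, 0.0834]
ee_rot: [[0.986, -0.164, -0.0], [-0.164, -0.986, 0.0], [-0.0, -0.0, -1.0]]
wrist_force: [1.2, 1.5, 1.0]
finger_gap: 0.0192
grasp_force: 30.0
```

Dropping in freely. I'll go on down in small steps.

>>> hand_motion(
  moves=[
    {"aperture": 0.015, "sx": 0.0003, "sy": -0.0003, "sz": 0.001},
    {"aperture": 0.015, "sx": 0.0003, "sy": -0.0003, "sz": 0.002},
    {"aperture": 0.015, "sx": 0.0003, "sy": -0.0003, "sz": 0.002},
    {"aperture": 0.015, "sx": 0.0003, "sy": -0.0003, "sz": 0.002},
  ],
)

```text
time_s: 13.95
ee_pos: [0.4887, 0.0046, 0.0816]
ee_rot: [[0.986, -0.165, -0.0], [-0.165, -0.986, -0.0], [-0.0, 0.0, -1.0]]
wrist_force: [0.5, -0.3, 1.7]
finger_gap: 0.0193
grasp_force: 30.0
```

>>> hand_motion(
  moves=[
    {"aperture": 0.015, "sz": 0.0015},
    {"aperture": 0.015, "sz": 0.003},
    {"aperture": 0.015, "sz": 0.0045},
    {"aperture": 0.015, "sz": 0.006},
    {"aperture": 0.015, "sz": 0.006},
  ],
)

```text
time_s: 14.58
ee_pos: [0.4888, 0.0046, 0.0755]
ee_rot: [[0.986, -0.164, -0.0], [-0.164, -0.986, -0.0], [-0.0, 0.0, -1.0]]
wrist_force: [1.3, -0.3, 1.8]
finger_gap: 0.0192
grasp_force: 30.0
```

>>> hand_motion(
  moves=[
    {"aperture": 0.015, "sx": 0.0002, "sz": 0.002},
    {"aperture": 0.015, "sx": 0.0002, "sz": 0.004},
    {"aperture": 0.015, "sx": 0.0002, "sz": 0.006},
    {"aperture": 0.015, "sx": 0.0002, "sz": 0.008},
    {"aperture": 0.015, "sx": 0.0002, "sz": 0.01},
    {"aperture": 0.015, "sx": 0.0002, "sz": 0.012},
    {"aperture": 0.015, "sx": 0.0002, "sz": 0.012},
  ],
)

```text
time_s: 15.45
ee_pos: [0.4889, 0.0046, 0.0634]
ee_rot: [[0.986, -0.164, -0.0], [-0.164, -0.986, -0.0], [-0.0, 0.0, -1.0]]
wrist_force: [0.6, -1.9, 0.8]
finger_gap: 0.0193
grasp_force: 30.0
```

>>> hand_motion(
  moves=[
    {"aperture": 0.015, "sz": 0.001},
    {"aperture": 0.015, "sz": 0.002},
    {"aperture": 0.015, "sz": 0.0027},
    {"aperture": 0.015, "sz": 0.0027},
    {"aperture": 0.015, "sz": 0.0027},
  ],
)

```text
time_s: 16.08
ee_pos: [0.489, 0.0046, 0.0609]
ee_rot: [[0.986, -0.164, -0.0], [-0.164, -0.986, -0.0], [-0.0, 0.0, -1.0]]
wrist_force: [-0.6, -2.0, 2.8]
finger_gap: 0.0193
grasp_force: 30.0
```

>>> hand_motion(
  moves=[
    {"aperture": 0.015, "sz": 0.0007},
    {"aperture": 0.015, "sz": 0.0007},
    {"aperture": 0.015, "sz": 0.0007},
  ],
)

```text
time_s: 16.45
ee_pos: [0.489, 0.0046, 0.0603]
ee_rot: [[0.986, -0.164, -0.0], [-0.164, -0.986, -0.0], [-0.0, 0.0, -1.0]]
wrist_force: [-0.6, -1.9, 3.1]
finger_gap: 0.0187
grasp_force: 30.0
```

>>> hand_motion(
  moves=[
    {"aperture": 0.015, "sz": 0.0008},
    {"aperture": 0.015, "sz": 0.0008},
    {"aperture": 0.015, "sz": 0.0008},
  ],
)

```text
time_s: 16.82
ee_pos: [0.4891, 0.0046, 0.0601]
ee_rot: [[0.986, -0.165, -0.0], [-0.165, -0.986, -0.001], [-0.0, 0.001, -1.0]]
wrist_force: [-2.2, -2.5, 8.2]
finger_gap: 0.0196
grasp_force: 30.0
```

>>> hand_motion(
  moves=[
    {"aperture": 0.015, "sz": 0.0005},
    {"aperture": 0.015, "sz": 0.0005},
    {"aperture": 0.015, "sz": 0.0005},
  ],
)

```text
time_s: 17.2
ee_pos: [0.4892, 0.0046, 0.06]
ee_rot: [[0.986, -0.164, -0.0], [-0.164, -0.986, -0.001], [0.0, 0.001, -1.0]]
wrist_force: [-3.2, -1.7, 10.8]
finger_gap: 0.0191
grasp_force: 30.0
```

It seats at exactly the predicted depth (rise 0.0060 above the shoulder). Release and retreat.

>>> hand_motion(
  moves=[
    {"aperture": 0.015, "sx": -0.0004, "sz": -0.0012},
    {"aperture": 0.022, "sx": -0.0004, "sz": -0.0012},
    {"aperture": 0.04, "sx": -0.0004, "sz": -0.0012},
    {"aperture": 0.04, "sx": -0.0004, "sz": -0.0012},
    {"aperture": 0.04, "sx": -0.0004, "sz": -0.0012},
    {"aperture": 0.04, "sx": -0.0004, "sz": -0.0012},
  ],
)

```text
time_s: 17.95
ee_pos: [0.4886, 0.0049, 0.0601]
ee_rot: [[0.986, -0.164, -0.0], [-0.164, -0.986, 0.0], [-0.0, -0.0, -1.0]]
wrist_force: [0.4, 0.0, -0.5]
finger_gap: 0.0396
grasp_force: 0.0
```

>>> hand_motion(
  moves=[
    {"aperture": 0.04, "sz": -0.02},
    {"aperture": 0.04, "sz": -0.05},
    {"aperture": 0.04, "sz": -0.1},
    {"aperture": 0.04, "sx": -0.03, "sz": -0.13},
    {"aperture": 0.04, "sx": -0.03, "sz": -0.13},
    {"aperture": 0.04, "sx": -0.03, "sz": -0.13},
    {"aperture": 0.04, "sx": -0.03, "sz": -0.13},
  ],
)

```text
time_s: 18.82
ee_pos: [0.4587, 0.0096, 0.189]
ee_rot: [[0.986, -0.165, -0.002], [-0.165, -0.986, 0.001], [-0.002, -0.0, -1.0]]
wrist_force: [0.7, 0.7, 0.2]
finger_gap: 0.0399
grasp_force: 0.0
```

```bash
python3 - <<'E'
from plant import sensors, read_camera
import cv2
from h import *
r=[]
for n,X in (("wrist",(.489,.0045,.088)),("side",(.489,.0045,.07)),("scene",(.489,.0045,.07))):
    c=read_camera(n); u,v=proj(c,X); print(n,u,v,[proj(c,(.489,.0045,z)) for z in (.054,.088)]); u,v=int(u),int(v); im=c["frame"][:,:,::-1]
    k=80 if n=="wrist" else 40
    r.append(cv2.resize(im[v-k:v+k,u-k:u+k],(266,266),interpolation=cv2.INTER_CUBIC))
cv2.imwrite("pics/c4.png",np.hstack(r))
o=sensors.get_obs(); print(o["time_s"],o["ee_pos"],o["wrist_force"])
E
```

```text
wrist 324.42693364468835 200.53196104183237 [(np.float64(324.4245578734587), np.float64(193.91495083421307)), (np.float64(324.42693364468835), np.float64(200.53196104183237))]
side 278.2367543134245 239.0821785910795 [(np.float64(278.45309786227153), np.float64(245.15748731107593)), (np.float64(277.9893833401132), np.float64(232.13556502556318))]
scene 317.0405795315879 218.9308402059937 [(np.float64(317.0849535622779), np.float64(222.81696740551902)), (np.float64(316.9896720868772), np.float64(214.47253875191268))]
18.975 [0.4589 0.0097 0.1893] [-0.2235 -0.2455 -0.4747]
```

View pics/c4.png

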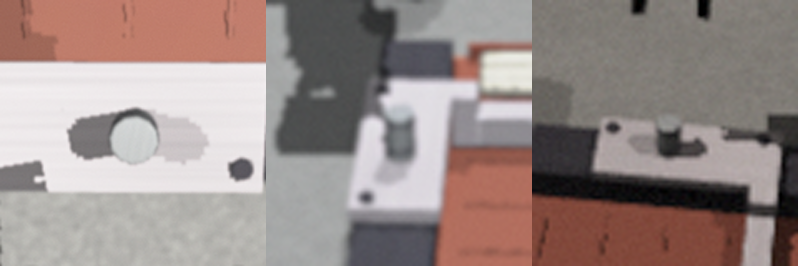

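The pin head sits upright and flush on the plate in all three views. In the wrist crop the head is at (135,137), matching its projection.

```bash
python3 -c "from plant import ticket; print(ticket.close_job())"
```

```text
the job is handed in; nothing more can be done
None
```

The pin is home with its head flush on the fence and the fence locked over the index hole; I let go and handed the job in at about 19 s, with no vertical reading above 11 N and the other things on the bench left alone.

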